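# Counter-hold the hidden bolt head behind the bracket

### The arm

A 7-joint arm with a two-finger parallel gripper is mounted at the origin on a cart in front of the work surface, level with it; the furniture and walls round the work are solid. World frame = base frame: x ahead of the robot, y to its left, z up, the work surface at z = 0. Lengths are in m, angles in rad, forces in N, time in s.
With the tool pointing down it reaches from about 0.425 to 0.95 m from the base axis. Payload 4.7 kg.
Tool frame: the origin (TCP) lies on the centre line of the jaws, within the pads' length; the fingertips stand robot.nose_length ahead of it and the grasp point (between the pads) lies 8 mm behind it (robot.nose_length is the distance from the TCP to the fingertips, in m); z points along the fingers, x is the direction in which the jaws open and shut, and the axes are right-handed (so a half turn about z gives the same grasp; the last joint's range is limited). The gripper opens to 85 mm and grips with 20 to 120 N. Pads are 22 mm wide; open, the fingers measure 114 mm over their backs; the gripper's body (76 mm by 85 mm) begins 54 mm behind the grasp point. The pads swing forward as they close: fully open they stand 13 mm farther back than shut.
Start: joints at [1.201, 0.469, -0.049, 1.532, 0.024, 1.141, -0.082], TCP at [0.226, -0.636, 0.242] pointing down, gripper open.
Joint ranges: [-2.59, 2.59], [-0.33, 1.99], [-1.39, 1.29], [0.1, 2.45], [-1.04, 4.18], [0.21, 1.99], [-2.66, 2.66]. Speed limits (rad/s): [2.57, 2.57, 3.14, 3.14, 3.14, 3.14, 3.14].

### API

Orientations are given as [roll, pitch, yaw] about the fixed x, y, z axes, in that order (R = Rz(yaw) Ry(pitch) Rx(roll)).
In Python, from plant import robot gives the robot as it stands. Calls block until the motion is done:
- robot.goto(position, orientation): joint-space move of the TCP to a pose.
- robot.move_straight(position, vel=0.15, attitude=None, contact_N=None): straight line of the TCP; attitude=None keeps the orientation; vel is the mean speed in m/s. With contact_N (N) it stops when the force on the tool has changed by that much, and returns True; else False.
- robot.move_joints(angles): joint-space move.
- robot.grip(opening, strength=None): opening from 0.0 (shut) to 1.0 (fully open); strength is the grip in N (None keeps the last); returns when the fingers have stopped.
- robot.sleep(seconds).
- robot.inverse_kinematics(position, orientation): joint angles nearest the present ones, or None.
- robot.sense(): the state.
- robot.grab_frame(name): name is "side" or "top" or "wrist"; returns a dict with "image" (400x640x3 uint8, red, green, blue), "range_z" (400x640 float32, m along the optical axis (not along the pixel's ray), 0 where there is no reading), "fx", "fy", "cx", "cy" (pixels), "R" (3x3) and "t" (3): a world point X has camera coordinates R X + t. Camera axes: x right, y down, z forward; pixel columns grow to the right and rows downward; lengths in m; the calibration is good to about 2 mm. A picture is of the moment at which its call begins.
A pose or a line that the arm cannot do raises robot.IKError and nothing moves.
- robot.close_job(): hands the job in, once; it reports no verdict.
The state is a dict: "t": time; "joint_pos": joint angles; "joint_velocities": joint speeds; "effort": joint torques, N m; "tcp_pos": TCP position; "tcp_rot": TCP orientation; "wrist_force": force on the tool from outside, world axes, zero at the start; "torque": the same for the moment, N m; "opening": opening from 0.0 (shut) to 1.0 (fully open).
Only numpy, scipy, OpenCV 4.12 (cv2) and the standard library are available. Lean on these libraries where they do the work, as an engineer would, in place of code of your own. Each camera call takes 0.05 s, during which the arm holds its last target.

### The job

First clear the slot of the bracket: lift the wooden cover strip off it and lay it in the plywood tray. Then reach down into the slot behind the front cheek, grip the hidden bolt head, and turn it until the spanner on the nut at the front, which hangs down on its stop, is level; do not touch the spanner or knock over or shift the cup, tape roll and sanding block. The program finishes while holding: do not let go, but end still gripping the bolt head, holding the spanner level against its weight.

Things in the scene. Friction and masses are not known exactly. Their poses are not given: they have to be found in the camera images.
- bracket: Fixed grey steel channel bracket on a board 150 x 100 x 18 mm. Origin: centre of the board's underside. Two upright cheeks, 6 mm thick (x), 70 mm wide (y), tops at z = 116 mm, inner faces at x = -27 and +27 mm: a slot 54 mm wide, open above and at both y ends, floor at z = 24 mm. Its -x side (front) looks roughly to the robot. The bolt lies along x at y = 0, z = 90 mm
- bolt (a joint): Turn of bolt, nut and spanner as one (nut seized), rad. 0: spanner on its stop pin, its end hanging 0.42 rad (24 deg) below level. Grows as the spanner's free end rises; 0.42 is level; range 0 to 0.9. A positive turn is about the bracket's -x axis. The spanner's weight (about 0.1 N m) turns it back to 0 when let go
- bolt_head_center (a point): Centre of the steel hexagon bolt head in mid-slot (bracket 0, 0, 90 mm); 30 mm across flats, 14 mm thick along its x (bolt axis). Two flats face its own +y and -y; the frame turns with the bolt: z is up when the spanner is level, and at the start leans 0.42 rad to the bracket's -y side. In front of it (x < -7 mm) only a sleeve of radius 13 mm, so pads may overlap it; behind it 20 mm are free
- spanner_end (a point): Centre of the rounded free end of the dark steel ring spanner, 138 mm from the bolt axis along the head's -y axis. The spanner sits on the nut before the front cheek, its mid-plane 44 mm in front of the bolt head's centre; 10 mm thick, ring radius 22 mm, handle 18 mm wide, end 150 mm from the bolt axis. Not to be touched
- strip_center (a point): Centre of the loose beech cover strip, 110 (its x) x 50 (its y) x 14 mm, 60 g, lying flat across both cheek tops over the slot, its length roughly along the bracket's x axis; its centre starts near the slot's middle, 123 mm above the bench
- strip: The cover strip as a solid; origin at the centre of its underside, axes as strip_center
- tray: Fixed open plywood tray on the bench, 170 (its x) x 140 (its y) x 45 mm high, walls 8 mm and inside 154 x 124 mm; floor about 8 mm thick; origin: centre of its underside
- cup: Bystander: turned wooden cup, 52 mm wide, 50 mm high, origin at its underside
- tape_roll: Bystander: roll of masking tape lying flat, 96 mm wide, 25 mm high, origin at its underside
- sanding_block: Bystander: cork sanding block 112 x 123 x 35 mm, origin at its underside

How it is judged:
By the outcome, as a careful person would: the job done as asked, in the order asked, and still so for the second after the job is handed in, while the arm keeps its last pose, push and grip.
It also fails if it takes over 51 s, if anything falls off the work surface, if the arm or the gripper's body presses on something with over 40 N, if the wrist force passes 120 N, or if a joint passes its speed limit or range.

## Working session

There is one attempt and no reset: what is moved stays moved. The work goes in short steps, each a Python script; the robot and the scene stay as the last script left them, time stands still between calls to the robot, and variables do not carry over. Pictures are saved under pics/ and viewed, and the job is handed in when it is done.

```bash
mkdir -p pics; ls; python3 - <<'E'
from plant import robot
import cv2,numpy as np
s=robot.sense();print(s['t'],s['tcp_pos'],s['tcp_rot'],robot.nose_length)
for n in ["side","top","wrist"]:
    f=robot.grab_frame(n);cv2.imwrite(f"pics/{n}0.png",f["image"][:,:,::-1]);np.savez(f"{n}0.npz",**f)
    print(n,f["fx"],f["R"],f["t"])
E
```

```text
pics
0.0 [ 0.22546777 -0.6356518   0.24125136] [ 3.14151314e+00  1.93008121e-03 -1.22991420e+00] 0.011
side 429.91259592901446 [[-0.95999905 -0.27897388  0.02398729]
 [-0.14201621  0.41128533 -0.90037535]
 [ 0.24131559 -0.86776607 -0.43445234]] [0.53291038 0.17778639 1.1092551 ]
top 362.8716569946736 [[ 0.00700634 -0.99995554  0.00631169]
 [-0.98916082 -0.0078562  -0.14662589]
 [ 0.14666895 -0.00521597 -0.98917188]] [-0.07047178  0.58497928  1.1518889 ]
wrist 304.5356933018093 [[ 0.33473484 -0.94230959 -0.00228449]
 [-0.89668398 -0.31927072  0.30663342]
 [-0.28967298 -0.10059242 -0.95182495]] [-0.67416135 -0.04043904  0.37979428]
```

View pics/side0.png

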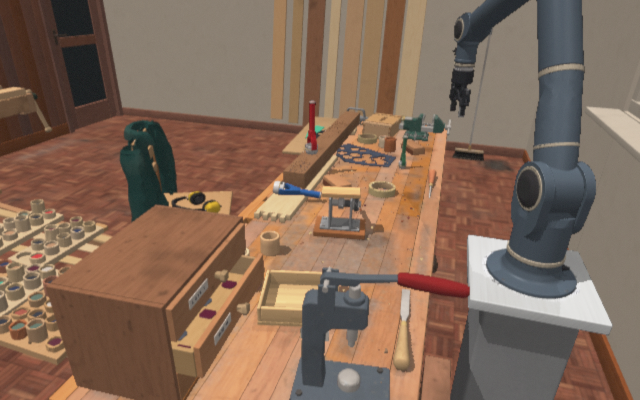

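View pics/top0.png

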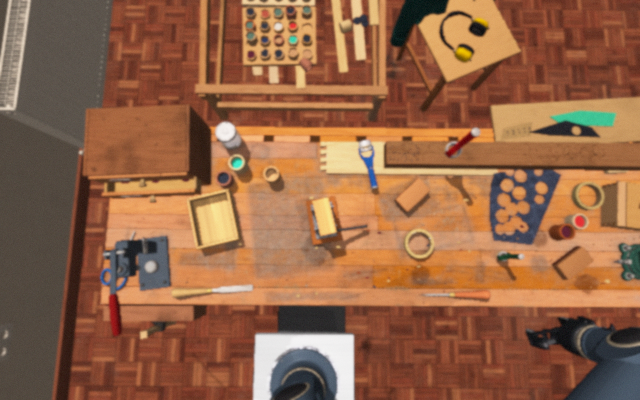

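View pics/wrist0.png

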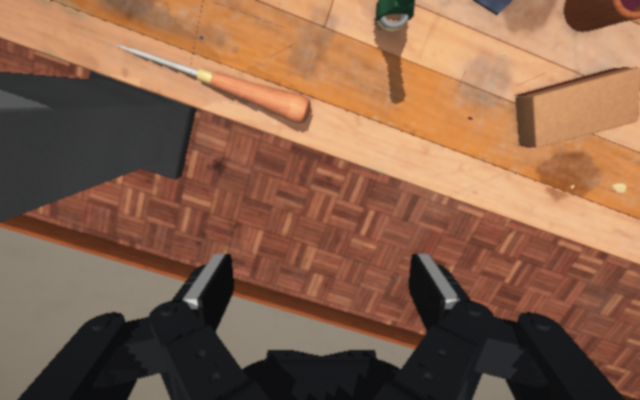

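The top view shows the bracket and strip at about (324,218), the spanner handle running to (366,231), the tray at (214,220), the cup at (271,174), the tape roll at (419,243) and the sanding block at (411,195). I'll measure these from the depth image.

```bash
cat > h.py <<'E'
import numpy as np,cv2
def cloud(f):
    z=np.asarray(f["range_z"],float);v,u=np.mgrid[0:400,0:640]
    pc=np.stack([(u-f["cx"])/f["fx"]*z,(v-f["cy"])/f["fy"]*z,z],-1)
    X=(pc-f["t"])@np.asarray(f["R"])
    X[z<=0]=np.nan
    return X
def rect(P):
    r=cv2.minAreaRect(P.astype(np.float32)*1000);return r
E
python3 - <<'E'
import numpy as np,cv2
from h import *
f=dict(np.load("top0.npz"));X=cloud(f)
z=X[...,2]
im=f["image"][:,:,::-1]
cv2.imwrite("pics/topz.png",cv2.resize(im[150:290,170:450],None,fx=2.8,fy=2.8,interpolation=cv2.INTER_CUBIC))
for nm,(u0,u1,v0,v1),(a,b) in [("strip",(300,350,185,255),(.115,.15)),("bracketall",(300,350,185,255),(.01,.15)),("board",(300,345,185,255),(.01,.03)),("span",(338,380,215,250),(.02,.11)),("tray",(180,245,180,260),(.035,.06)),("trayall",(180,245,180,260),(.004,.06)),("cup",(260,285,160,185),(.035,.07)),("tape",(400,440,225,262),(.015,.04)),("block",(390,435,172,218),(.02,.05))]:
    m=np.zeros(z.shape,bool);m[v0:v1,u0:u1]=1;m&=(z>a)&(z<b)
    P=X[m]
    print(nm,m.sum(),np.round(np.nanmean(P,0),4),P.size and rect(P[:,:2]), np.round(np.percentile(P[:,2],[5,50,95]),4))
print(np.nanmedian(z[215:240,255:300]))
E
```

```text
strip 612 [ 0.5205 -0.0638  0.1296] ((520.755126953125, -62.89015579223633), (110.64025115966797, 65.87042236328125), 9.196032524108887) [0.1259 0.1301 0.1332]
bracketall 1362 [ 0.5132 -0.0638  0.0727] ((522.2000732421875, -75.01879119873047), (150.26905822753906, 124.88701629638672), 9.925044059753418) [0.0152 0.066  0.1325]
board 665 [ 0.509  -0.0606  0.0192] ((520.059814453125, -62.62577819824219), (150.36373901367188, 100.06761169433594), 10.170321464538574) [0.0142 0.0187 0.0258]
span 99 [ 0.4907 -0.1505  0.0556] ((483.9896240234375, -151.13229370117188), (97.608154296875, 58.665916442871094), 77.6057357788086) [0.0211 0.0584 0.0799]
tray 594 [0.5343 0.299  0.0434] ((542.6143798828125, 300.0209045410156), (215.55386352539062, 153.65658569335938), 13.525532722473145) [0.0363 0.0437 0.0487]
trayall 2524 [0.5267 0.3035 0.0183] ((520.2618408203125, 313.7635192871094), (269.4278869628906, 215.2361297607422), 3.1922032833099365) [0.0047 0.0098 0.0462]
cup 108 [0.6698 0.1129 0.0477] ((669.7537841796875, 113.22198486328125), (51.58531188964844, 49.32197952270508), 44.2092399597168) [0.0384 0.0485 0.0538]
tape 273 [ 0.4457 -0.3773  0.0241] ((445.7857360839844, -376.9523620605469), (91.75292205810547, 93.59412384033203), 0.24261458218097687) [0.0185 0.0243 0.0282]
block 634 [ 0.6106 -0.3586  0.033 ] ((617.789794921875, -361.1515197753906), (135.2446746826172, 150.53575134277344), 0.5069878101348877) [0.0222 0.0339 0.0378]
-0.00016942107975231806
```

```bash
python3 - <<'E'
import numpy as np,cv2
f=dict(np.load("side0.npz"))
im=f["image"][:,:,::-1]
cv2.imwrite("pics/sidez.png",cv2.resize(im[160:340,240:440],None,fx=3.3,fy=3.3,interpolation=cv2.INTER_CUBIC))
E
```

```text
(no output)
```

View pics/topz.png

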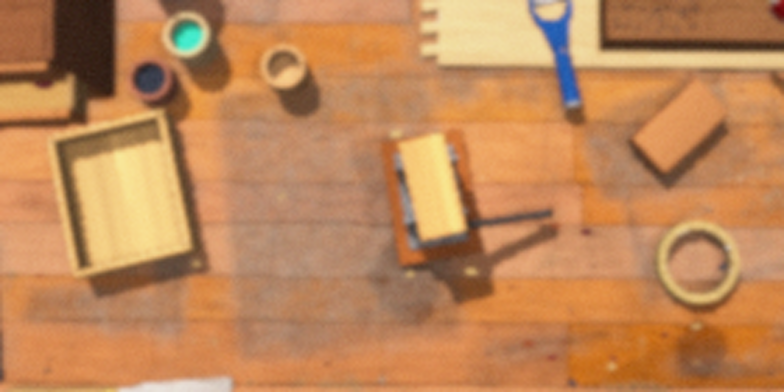

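View pics/sidez.png

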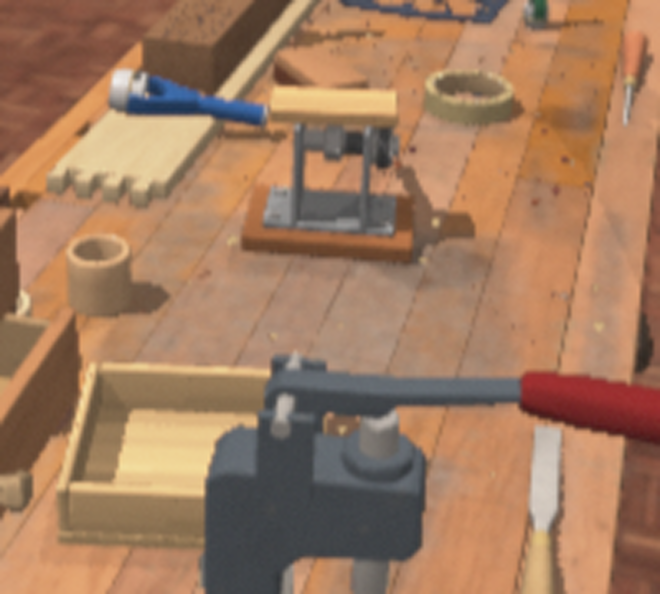

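The bracket sits at about (0.520, -0.0626) with yaw of about 0.178, and its front faces the robot. I'll hover over it with the jaws turned for the strip and look with the wrist camera.

```bash
python3 - <<'E'
from plant import robot
from h import *
import numpy as np,cv2
robot.goto([0.535,-0.06,0.33],[np.pi,0,0.1775-np.pi/2])
s=robot.sense();print(s['t'],s['tcp_pos'],s['tcp_rot'],np.round(s['joint_pos'],2))
f=robot.grab_frame("wrist");np.savez("wrist1.npz",**f);cv2.imwrite("pics/wrist1.png",f["image"][:,:,::-1])
X=cloud(f);z=X[...,2]
for a,b in [(.12,.15),(.01,.025)]:
    m=(z>a)&(z<b)&(np.hypot(X[...,0]-.52,X[...,1]+.063)<.11)
    P=X[m];print(m.sum(),P.mean(0),rect(P[:,:2]),np.percentile(P[:,2],[5,50,95]))
E
```

```text
2.5 [ 0.5349884  -0.06121132  0.32977838] [ 3.14118031e+00 -2.17017938e-04 -1.39526463e+00] [ 0.47  0.22 -0.52  1.72  0.11  1.24 -1.47]
4157 [ 0.52421496 -0.05994278  0.1293597 ] ((520.8533935546875, -60.641265869140625), (110.17098236083984, 50.0335693359375), 13.81531047821045) [0.12809984 0.12940422 0.13059291]
2691 [ 0.54808551 -0.054282    0.01830859] ((515.2776489257812, -35.7811279296875), (149.1456298828125, 147.4238739013672), 10.047630310058594) [0.01558789 0.01758993 0.023904  ]
```

View pics/wrist1.png

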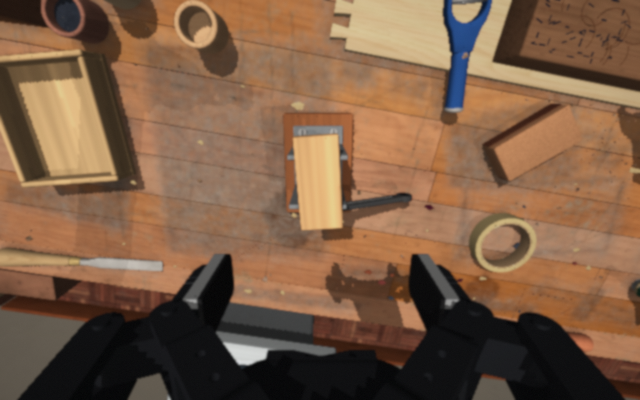

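The strip measures 110×50 mm, centred at (0.521, -0.061) with yaw 13.8°, and it shows at (318,180) in the wrist view. The tray rim is at the left. I'll find the tray pose from the saved depth.

```bash
python3 - <<'E'
from h import *
for n in ["top0","wrist1"]:
    f=dict(np.load(n+".npz"));X=cloud(f);z=X[...,2]
    m=((z>.036)&(z<.056)&(np.hypot(X[...,0]-.53,X[...,1]-.30)<.125)).astype(np.uint8)
    k,l,st,_=cv2.connectedComponentsWithStats(m)
    i=1+np.argmax(st[1:,4]);P=X[l==i];print(n,len(P),rect(P[:,:2]),st[i])
    P=X[(abs(X[...,0]-.53)<.04)&(abs(X[...,1]-.305)<.03)];print(np.percentile(P[:,2],[5,50,95]) if len(P) else 0)
E
```

```text
top0 508 ((519.4710693359375, 300.78521728515625), (170.0196075439453, 140.83047485351562), 13.998760223388672) [187 189  53  60 508]
[0.00392888 0.00786111 0.01185476]
wrist1 3146 ((518.6201171875, 303.89410400390625), (170.36251831054688, 141.3711395263672), 14.196124076843262) [   0   50  121  138 3146]
[0.00634978 0.00773337 0.00914588]
```

The tray is at (0.519, 0.302) with yaw 0.245, and its floor is at 8 mm. Next I'll grasp and lift the strip.

```bash
python3 - <<'E'
from plant import robot
from h import *
y=0.241-np.pi/2
robot.grip(1.0,30)
robot.move_straight([0.5209,-0.0606,0.20],vel=0.2,attitude=[np.pi,0,y])
c=robot.move_straight([0.5209,-0.0606,0.123],vel=0.08,contact_N=8)
s=robot.sense();print(c,s['t'],s['tcp_pos'],s['wrist_force'])
if not c:
    robot.grip(0.0,30)
    s=robot.sense();print(s['t'],s['opening'],s['wrist_force'])
    robot.move_straight([0.5209,-0.0606,0.24],vel=0.15)
    s=robot.sense();print(s['t'],s['opening'],s['tcp_pos'],s['wrist_force'])
f=robot.grab_frame("wrist");cv2.imwrite("pics/wrist2.png",f["image"][:,:,::-1]);np.savez("wrist2.npz",**f)
E
```

```text
False 4.675 [ 0.52137346 -0.06059717  0.12350011] [0.49939264 0.26129353 0.36250621]
5.1 0.5752841693329847 [-1.26348334 -0.32085425  3.70984373]
6.0333 0.5745428121700135 [ 0.52012329 -0.06068327  0.23896278] [ 0.04611287  0.51090893 -0.991786  ]
```

View pics/wrist2.png

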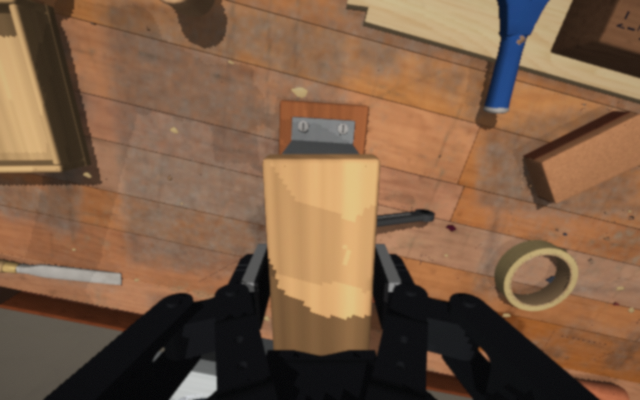

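The strip is held, its length seen at (265–378, 155–350). Next I'll carry it over and lower it into the tray with contact stop.

```bash
python3 - <<'E'
from plant import robot
from h import *
y=0.245-np.pi/2
robot.move_straight([0.519,0.302,0.22],vel=0.25,attitude=[np.pi,0,y])
robot.move_straight([0.519,0.302,0.05],vel=0.15)
c=robot.move_straight([0.519,0.302,0.014],vel=0.04,contact_N=4)
s=robot.sense();print(c,s['t'],s['tcp_pos'],s['wrist_force'])
robot.grip(0.72)
robot.move_straight([0.519,0.302,0.22],vel=0.2)
s=robot.sense();print(s['t'],s['opening'])
f=robot.grab_frame("wrist");cv2.imwrite("pics/wrist3.png",f["image"][:,:,::-1]);np.savez("wrist3.npz",**f)
f=robot.grab_frame("top");cv2.imwrite("pics/top3.png",cv2.resize(f["image"][150:290,170:450,::-1],None,fx=2.8,fy=2.8,interpolation=cv2.INTER_CUBIC))
for q in ([0,1]):
  pass
E
```

```text
True 9.75 [0.51861873 0.30170558 0.01628433] [-0.24551821 -0.77945795  5.17596867]
11.2 0.7191579442857855
```

View pics/wrist3.png

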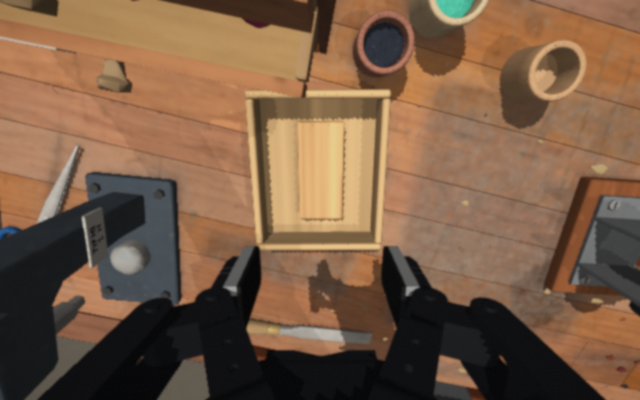

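View pics/top3.png

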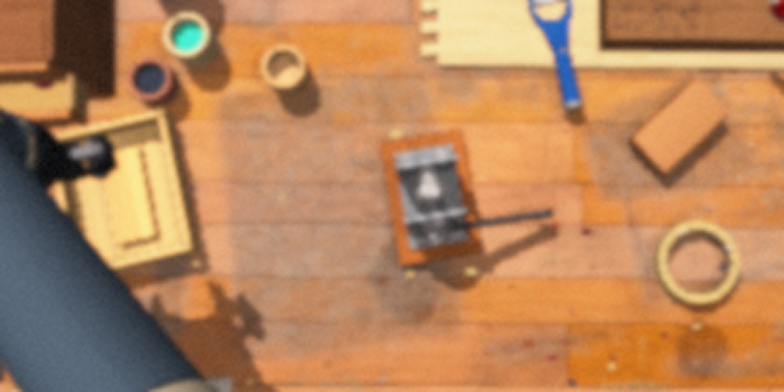

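The strip lies flat in the tray, at (320,170) in the wrist view. Next I'll look at the open slot.

```bash
python3 - <<'E'
from plant import robot
from h import *
robot.goto([0.555,-0.06,0.27],[np.pi,0,0.1775-np.pi/2])
robot.sleep(0.2)
s=robot.sense();print(s['t'],s['tcp_pos'],s['tcp_rot'])
f=robot.grab_frame("wrist");np.savez("wrist4.npz",**f);cv2.imwrite("pics/wrist4.png",f["image"][:,:,::-1])
X=cloud(f);z=X[...,2]
near=(np.hypot(X[...,0]-.52,X[...,1]+.063)<.1)
m=(z>.112)&(z<.12)&near;P=X[m];print("cheeks",m.sum(),P.mean(0),rect(P[:,:2]),np.median(P[:,2]))
m=(z>.012)&(z<.025)&near;P=X[m];print("board",m.sum(),rect(P[:,:2]),np.median(P[:,2]))
r=rect(X[(z>.112)&(z<.12)&near][:,:2])
c=np.array(r[0])/1000;a=0.1775
d=X-np.array([c[0],c[1],0]);bx=d[...,0]*np.cos(a)+d[...,1]*np.sin(a);by=-d[...,0]*np.sin(a)+d[...,1]*np.cos(a)
m=(abs(bx)<.0265)&(abs(by)<.03)&(z>.06)&(z<.112);P=np.stack([bx,by,z],-1)[m]
print("slot",len(P));
for lo in np.arange(-.026,.026,.004):
    q=P[(P[:,0]>=lo)&(P[:,0]<lo+.004)]
    if len(q): i=q[:,2].argmax();print(round(lo,3),len(q),np.round(np.percentile(q[:,1],[2,98]),4),np.round(q[:,2].max(),4),np.round(q[i],4))
E
```

```text
12.875 [ 0.55511997 -0.05852961  0.26987477] [ 3.14153680e+00  4.97721304e-04 -1.39080596e+00]
cheeks 852 [ 0.52025354 -0.05952247  0.11497905] ((513.5657348632812, -60.1508903503418), (78.2957534790039, 68.88556671142578), 9.963515281677246) 0.11514563644948067
board 4221 ((520.293212890625, -58.993431091308594), (147.68592834472656, 100.10397338867188), 10.11701488494873) 0.017968851090198044
slot 1736
-0.026 25 [-0.0294  0.0287] 0.1114 [-0.022   0.0095  0.1114]
-0.022 777 [-0.0288  0.0289] 0.1118 [-0.0217 -0.0009  0.1118]
-0.018 63 [-0.0105  0.0105] 0.101 [-0.0152  0.0003  0.101 ]
-0.014 68 [-0.0105  0.0104] 0.1011 [-0.0129  0.0003  0.1011]
-0.01 71 [-0.0105  0.0104] 0.1008 [-0.0095  0.0024  0.1008]
-0.006 39 [-0.0107  0.0081] 0.1023 [-0.0031 -0.0029  0.1023]
-0.002 83 [-0.0162  0.0149] 0.1062 [-0.0004 -0.0071  0.1062]
0.002 112 [-0.0169  0.0157] 0.1062 [ 0.003  -0.0061  0.1062]
0.006 108 [-0.0166  0.0153] 0.1063 [ 0.0075 -0.0061  0.1063]
0.01 188 [-0.0157  0.0149] 0.1062 [ 0.0129 -0.0061  0.1062]
0.014 61 [-0.0092  0.0089] 0.1008 [ 0.0176 -0.0019  0.1008]
0.018 67 [-0.0092  0.0088] 0.1002 [ 0.0206 -0.0008  0.1002]
0.022 69 [-0.0092  0.0088] 0.1003 [0.0251 0.0012 0.1003]
```

View pics/wrist4.png

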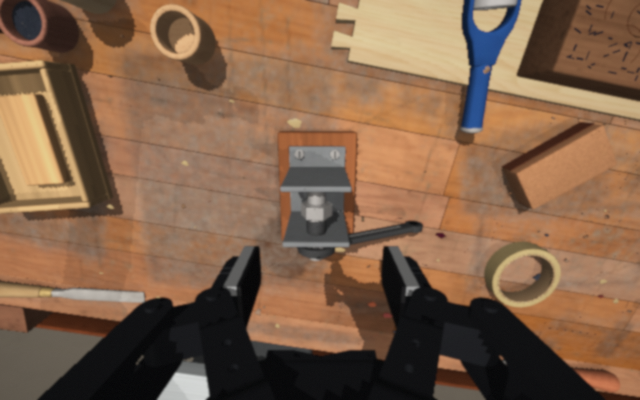

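With the strip off, the slot is clear. The hex head is at (317,208), the sleeve is in front of it at (317,228), and the spanner runs to (412,229). The head is centred at about (0.520, -0.060, 0.090) and the bracket yaw is 0.176. I'll check IK for the tilted approach and the turn.

```bash
cat > g.py <<'E'
import numpy as np
from scipy.spatial.transform import Rotation as Ro
A=0.176; HEAD=np.array([0.520,-0.0600,0.090])
def pose(q,back=0.0,lift=0.002,head=HEAD,ex=0.0):
    Rh=(Ro.from_euler('z',A)*Ro.from_euler('x',0.42-q)).as_matrix()
    Rt=np.stack([-Rh[:,1],-Rh[:,0],-Rh[:,2]],1)
    p=head+Rt[:,2]*(0.008-lift-back)
    return p,Ro.from_matrix(Rt).as_euler('xyz')
E
python3 - <<'E'
from plant import robot
from g import *
for q,b in [(0,.1),(0,0),(.2,0),(.42,0),(.55,0)]:
    p,o=pose(q,b);j=robot.inverse_kinematics(p,o);print(q,b,p,o,None if j is None else np.round(j,2))
E
```

```text
0 0.1 [ 0.52671122 -0.09773737  0.17583036] [ 3.14159265  0.42       -1.39479633] [ 0.76  0.5  -0.61  1.81 -0.13  1.07 -1.14]
0 0 [ 0.51957162 -0.05759123  0.08452147] [ 3.14159265  0.42       -1.39479633] [ 0.71  0.61 -0.62  1.92 -0.08  0.85 -1.19]
0.2 0 [ 0.51977074 -0.05871085  0.08414462] [ 3.14159265  0.22       -1.39479633] [ 0.6   0.54 -0.58  1.97  0.1   0.77 -1.4 ]
0.42 0 [ 0.52  -0.06   0.084] [ 3.14159265  0.         -1.39479633] [ 0.44  0.48 -0.51  2.01  0.34  0.73 -1.68]
0.55 0 [ 0.52013619 -0.06076579  0.08405063] [ 3.14159265 -0.13       -1.39479633] [ 0.33  0.46 -0.46  2.04  0.5   0.74 -1.86]
```

```bash
python3 - <<'E'
from plant import robot
from g import *
import cv2
p,o=pose(0,.1);robot.goto(p,o)
robot.grip(0.8,20)
s=robot.sense();print(s['t'],s['tcp_pos']-p)
p,o=pose(0,0)
c=robot.move_straight(p,vel=0.06,contact_N=8)
robot.sleep(.2)
s=robot.sense();print(c,s['t'],s['tcp_pos']-p,s['tcp_rot']-o,s['wrist_force'])
f=robot.grab_frame("side");cv2.imwrite("pics/side5.png",cv2.resize(f["image"][150:260,280:440,::-1],None,fx=5,fy=5,interpolation=cv2.INTER_CUBIC))
E
```

```text
13.675 [0.00092736 0.00190243 0.00148264]
False 15.6917 [ 9.76297200e-05 -1.34021666e-04  1.45042714e-04] [-6.28290755e+00 -2.26788494e-04 -9.29522014e-05] [0.52729404 0.22778644 0.64448682]
```

View pics/side5.png

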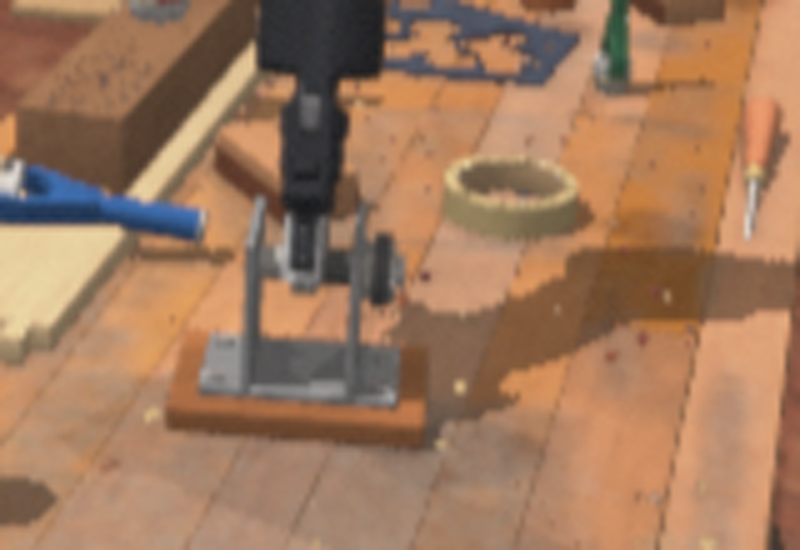

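No contact on the way in, and the fingers straddle the head in mid-slot at (302,255). I'll close gently and read the wrist force.

```bash
python3 - <<'E'
from plant import robot
from g import *
robot.grip(0.0,20);robot.sleep(.2)
s=robot.sense();p,o=pose(0,0);print(s['t'],s['opening'],s['tcp_pos']-p,s['wrist_force'],s['torque'])
R=Ro.from_euler('xyz',s['tcp_rot']).as_matrix();print('tool-frame F',R.T@s['wrist_force'],'T',R.T@s['torque'])
E
```

```text
16.3667 0.3434687535546451 [-9.33379887e-05  3.85273424e-04  3.19823903e-04] [-1.56247398  0.82286851  5.74249641] [0.24863742 0.30220771 0.0861606 ]
tool-frame F [-3.33432679  1.39542491 -4.79893287] T [-0.26702802 -0.29773347  0.02499084]
```

The opening matches the 30 mm flats and the side forces are small. I'll firm the grip and turn in steps, watching the wrench.

```bash
python3 - <<'E'
from plant import robot
from g import *
import cv2
robot.grip(0.0,80)
for q in np.arange(.07,.421,.07):
    p,o=pose(q)
    t0=robot.sense()['t'];robot.move_straight(p,vel=0.0009,attitude=o)
    s=robot.sense();R=Ro.from_euler('xyz',s['tcp_rot']).as_matrix()
    print(round(q,2),round(s['t']-t0,2),round(s['opening'],3),np.round(s['tcp_pos']-p,4),np.round(s['tcp_rot'][1]-o[1],4),np.round(R.T@s['wrist_force'],1),np.round(R.T@s['torque'],2))
    if np.linalg.norm(s['wrist_force'])>50: break
robot.sleep(.3);s=robot.sense();print(s['t'])
for n in["top","side"]:
    f=robot.grab_frame(n);np.savez(n+"6.npz",**f)
    c=(slice(185,265),slice(290,400)) if n=="top" else (slice(150,260),slice(280,440))
    cv2.imwrite(f"pics/{n}6.png",cv2.resize(f["image"][c][...,::-1],None,fx=5,fy=5,interpolation=cv2.INTER_CUBIC))
E
```

```text
0.07 0.29 0.326 [-0.0001  0.0004  0.0005] 0.0008 [-2.8  2.2 -6.8] [-0.47 -0.38 -0.01]
0.14 0.29 0.334 [-0.0001  0.0004  0.0005] 0.0019 [-3.7  2.6 -9.6] [-0.59 -0.54 -0.03]
0.21 0.29 0.327 [-0.0001  0.0004  0.0005] 0.0021 [-3.2  2.5 -9.7] [-0.67 -0.61  0.01]
0.28 0.29 0.334 [-0.0001  0.0004  0.0005] 0.0019 [ -3.1   4.2 -10.7] [-0.71 -0.72 -0.  ]
0.35 0.29 0.335 [-0.0001  0.0005  0.0005] 0.0017 [ -2.7   4.2 -11.5] [-0.81 -0.68 -0.  ]
0.42 0.29 0.333 [-0.0001  0.0005  0.0005] 0.0016 [ -2.9   4.9 -12.1] [-0.82 -0.66  0.07]
18.6333
```

View pics/top6.png

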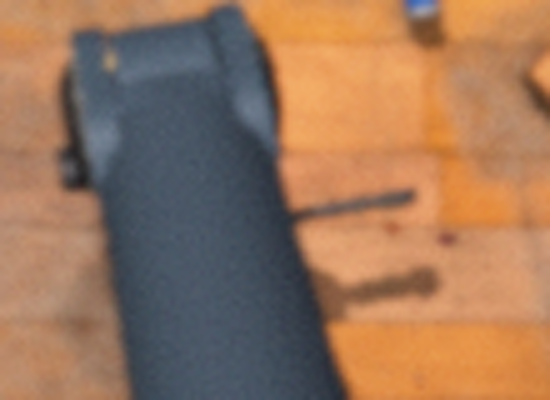

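View pics/side6.png

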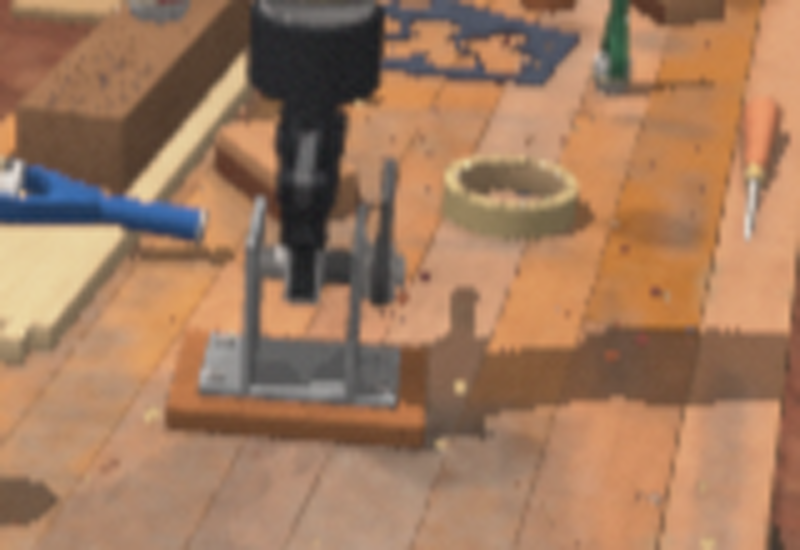

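The spanner has risen: in the side crop it spans (385,160) to (385,300), and in the top view its end is at (410,196). I'll measure its slope from depth, including the wrist camera.

```bash
cat > lev.py <<'E'
from plant import robot
from h import *; from g import *
def level(frames):
    for n,f in frames.items():
        X=cloud(f);d=X-HEAD
        bx=d[...,0]*np.cos(A)+d[...,1]*np.sin(A);by=-d[...,0]*np.sin(A)+d[...,1]*np.cos(A);z=X[...,2]
        m=(abs(bx+.044)<.009)&(by<-.05)&(by>-.165)&(z>.03)&(z<.16)
        e=cv2.erode(m.astype(np.uint8),np.ones((2,2)))>0
        s=-by[m];zz=z[m];bxx=bx[m]
        if m.sum()<10: print(n,"few",m.sum());continue
        # upper edge per bin, lower edge, mid
        B=np.arange(.055,.15,.008);U=[]
        for b in B:
            k=(s>=b)&(s<b+.008)
            if k.sum()>2: U.append([s[k].mean(),np.percentile(zz[k],90),np.median(zz[k]),zz[k].max(),k.sum()])
        U=np.array(U);print(n,m.sum(),"s",s.min(),s.max(),"bx",bxx.mean());print(np.round(U*1000,1))
        for c in (1,2,3): 
            pf=np.polyfit(U[:,0],U[:,c],1);print("slope",round(np.arctan(pf[0]),4),"z at axis",round(pf[1],4))
E
python3 - <<'E'
from lev import *
w=robot.grab_frame("wrist");np.savez("wrist6.npz",**w);cv2.imwrite("pics/wrist6.png",w["image"][...,::-1])
level({"wrist":w,"top":dict(np.load("top6.npz")),"side":dict(np.load("side6.npz"))})
E
```

```text
wrist 3413 s 0.06413612565479579 0.1502762914275344 bx -0.041341983181672516
[[6.680e+01 9.630e+01 9.180e+01 9.840e+01 9.300e+04]
 [1.007e+02 9.300e+01 8.730e+01 9.680e+01 1.480e+05]
 [1.073e+02 9.780e+01 9.250e+01 9.930e+01 4.370e+05]
 [1.150e+02 9.810e+01 9.430e+01 9.930e+01 5.380e+05]
 [1.231e+02 9.800e+01 9.410e+01 9.930e+01 5.540e+05]
 [1.313e+02 9.970e+01 9.550e+01 1.014e+02 7.430e+05]
 [1.388e+02 1.007e+02 9.470e+01 1.020e+02 6.800e+05]
 [1.452e+02 9.680e+01 9.040e+01 9.960e+01 2.200e+05]]
slope 0.0497 z at axis 0.0918
slope 0.0358 z at axis 0.0884
slope 0.0419 z at axis 0.0947
top 73 s 0.07370681620503275 0.15048432774467688 bx -0.045000140726256584
[[   76.    101.5    97.3   101.9  5000. ]
 [   83.9   101.5    98.8   101.6  8000. ]
 [   91.4    99.5    98.1   100.1  6000. ]
 [   98.9    99.5    98.3    99.9  7000. ]
 [  106.6   100.1    97.7   101.   7000. ]
 [  114.8    99.5    97.6    99.6  7000. ]
 [  122.6    99.9    97.9   100.   7000. ]
 [  131.3    99.9    98.    101.5 10000. ]
 [  138.8   102.    101.3   102.6  7000. ]
 [  146.7   101.1    98.    101.7  9000. ]]
slope 0.0026 z at axis 0.1001
slope 0.0174 z at axis 0.0964
slope 0.0092 z at axis 0.1
side 39 s 0.05035071913227224 0.1407625501495834 bx -0.04412197599647443
[[  59.2   99.6   97.6   99.9 4000. ]
 [  68.5   99.    98.5   99.1 3000. ]
 [  73.7   99.7   98.2  100.1 3000. ]
 [  81.6   99.8   98.9  100.1 4000. ]
 [  90.5   99.5   99.    99.7 3000. ]
 [  98.6   99.9   98.4  100.3 3000. ]
 [ 107.6  100.4   99.   100.7 3000. ]
 [ 122.2   99.8   98.9  100.1 3000. ]
 [ 132.5  101.3   98.9  101.7 5000. ]
 [ 138.6  103.2  100.5  103.4 4000. ]]
slope 0.0346 z at axis 0.0969
slope 0.0214 z at axis 0.0967
slope 0.0351 z at axis 0.0971
```

View pics/wrist6.png

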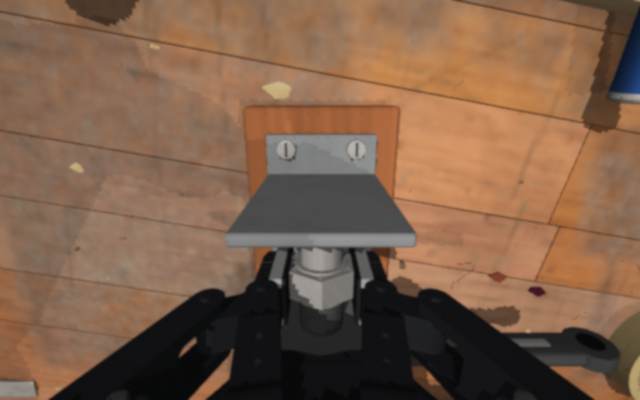

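Over the straight part of the handle (s of 59–123 mm), the top edge sits at about 99–100 mm with no slope, where a level handle should read 99. The end's rim reads 102, which is also the level value. I'll check for drift and confirm the bystanders and strip before handing in.

```bash
python3 - <<'E'
from lev import *
robot.sleep(.6)
f=robot.grab_frame("top");cv2.imwrite("pics/top7.png",cv2.resize(f["image"][150:290,170:450,::-1],None,fx=2.8,fy=2.8,interpolation=cv2.INTER_CUBIC))
w=robot.grab_frame("wrist")
for n,F in (("wrist0",dict(np.load("wrist6.npz"))),("wrist1",w),("top",f),("top6",dict(np.load("top6.npz"))),("side",robot.grab_frame("side"))):
    X=cloud(F);d=X-HEAD
    bx=d[...,0]*np.cos(A)+d[...,1]*np.sin(A);s=d[...,0]*np.sin(A)-d[...,1]*np.cos(A);z=X[...,2]
    m=(abs(bx+.044)<.009)&(s>.055)&(s<.125)&(z>.0955)&(z<.15)
    pf=np.polyfit(s[m],z[m],1);e=(abs(bx+.044)<.009)&(s>.13)&(s<.148)&(z>.05)
    print(n,m.sum(),"slope",round(pf[0],4),"z@.1",round(np.polyval(pf,.1),4),"end top",round(np.percentile(z[e],97),4))
X=cloud(f);z=X[...,2]
for nm,(u0,u1,v0,v1),(a,b) in [("cup",(260,285,160,185),(.035,.07)),("tape",(400,440,225,262),(.015,.04)),("block",(390,435,172,218),(.02,.05)),("strip",(195,235,198,240),(.016,.03))]:
    m=np.zeros(z.shape,bool);m[v0:v1,u0:u1]=1;m&=(z>a)&(z<b);print(nm,m.sum(),np.round(X[m].mean(0),4))
s=robot.sense();print(s['t'],s['opening'],np.round(s['wrist_force'],1),s['tcp_rot'])
E
```

```text
wrist0 541 slope 0.0132 z@.1 0.0972 end top 0.101
wrist1 561 slope 0.0232 z@.1 0.097 end top 0.101
top 40 slope 0.0009 z@.1 0.0987 end top 0.104
top6 40 slope -0.0085 z@.1 0.0986 end top 0.1021
side 26 slope 0.0221 z@.1 0.0991 end top 0.103
cup 105 [0.6699 0.1131 0.0476]
tape 279 [ 0.4456 -0.3777  0.0237]
block 648 [ 0.6118 -0.359   0.0329]
strip 557 [0.5194 0.3008 0.0221]
19.5333 0.3317274814520153 [-5.1  1.8 13.7] [ 3.14059786e+00  2.46956033e-03 -1.39546837e+00]
```

View pics/top7.png

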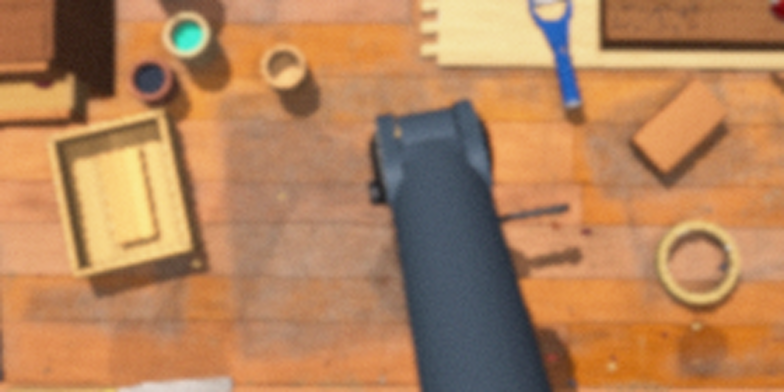

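The strip is in the tray, the cup, tape roll and block read where they did at the start, and the spanner is level to within about 0.02 rad and stable. I'm handing in while holding.

```bash
python3 - <<'E'
from plant import robot
robot.close_job();print(robot.sense()['t'])
E
```

```text
the job is handed in; nothing more can be done
the job is handed in; nothing more can be done
```

I did both steps and handed the job in with the gripper still holding the bolt head at 80 N and the spanner level, at about 19.5 s of the 51 s allowed. No verdict was reported.

- **Strip:** I lifted it off the bracket first and laid it flat in the plywood tray. It was still lying there in the last picture.
- **Bolt:** I reached into the slot tilted 0.42 rad, gripped the two flats and turned the bolt 0.42 rad. The tool ended within 0.003 rad of the commanded tilt, and the jaw opening still fits the 30 mm flats.
- **Level check:** the three cameras disagreed slightly on the handle's slope, from -0.009 to +0.023 rad, so I call it level to about 1 degree. Its top edge was at 97–99 mm and the end's rim at 101–104 mm, against 99 and 102 for exactly level. There was no visible drift over the last second.
- **Forces:** wrist readings stayed below about 15 N.
- **Bystanders:** the cup, tape roll and sanding block read within about 1 mm of their starting positions.
- **Other disagreement:** the top and wrist cameras differed by about 3 mm in y on the bracket and tray. I used a value in between, and closing the jaws on the head produced only a small side force.

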